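Swing the pour-over dripper over the waiting cup and clamp it

ROBOT

A 6-joint arm with a two-finger parallel gripper is mounted at the origin on a cart in front of the work surface, level with it; the furniture and walls round the work are solid. World frame = base frame: x ahead of the robot, y to its left, z up, the work surface at z = 0. Lengths are in m, angles in rad, forces in N, time in s.
With the tool pointing down it reaches from about 0.3 to 0.95 m from the base axis. Payload 3.1 kg.
Tool frame: the origin (TCP) lies midway between the tips of the shut fingers; the grasp point (between the pads) lies 19 mm behind it; z points along the fingers, y is the direction in which the jaws open and shut (so a half turn about z gives the same grasp; the last joint's range is limited). The gripper opens to 85 mm and grips with 20 to 120 N. Pads are 22 mm wide; open, the fingers measure 114 mm over their backs; the gripper's body (76 mm by 85 mm) begins 54 mm behind the grasp point. The pads swing forward as they close: fully open they stand 13 mm farther back than shut.
Start: joints at [-1.222, 0.308, 1.634, -0, 1.2, -0.07], TCP at [0.254, -0.571, 0.231] pointing down, gripper open.
Joint ranges: [-3.06, 3.06], [-0.79, 1.96], [0.05, 2.63], [-1.19, 4.34], [0.05, 2.64], [-2.94, 2.94]. Speed limits (rad/s): [2.79, 2.79, 3.14, 3.14, 3.14, 3.14].

INTERFACE

Orientations are given as [roll, pitch, yaw] about the fixed x, y, z axes, in that order (R = Rz(yaw) Ry(pitch) Rx(roll)).
In Python, from rig import robot, optics gives the robot as it stands.
- The arm moves only by the tool send_rows, never from a script. Its argument "deltas" is one flat list of numbers, 7 for each row, row after row: the turn, a rotation vector about the tool's x, y, z in degrees, then the shift along the tool's x, y, z in cm, then the closure, from 0 (fully open) to 1 (shut). In form: [ax, ay, az, dx, dy, dz, fingers, ax, ay, az, dx, dy, dz, fingers, ...]. A call has 1 to 20 rows; each row is the pose to reach, as a shift and turn from the pose commanded when the call began, along the tool's axes at that moment; what a row does not reach only later rows make up. A row lasts 1/10 s, in which the tool goes at most 50 mm and 8.59 degrees, less where a joint would pass 70% of its speed; a pose out of reach is approached as far as the arm can. A call with a gripper value outside its range is refused whole. The fingers move at their own pace and stop on an object; "newtons" is the grip in N (left out, the last holds). Time passes only in rows, so rows that repeat a pose let the fingers close. It gives the time, the measured TCP pose, the force and the opening at its end, in the units of the state.
- robot.state(): the state, without advancing time (a new reading comes with each control period).
- optics.read_camera(name): name is "scene" or "top"; returns a dict with "img" (400x640x3 uint8, red, green, blue), "mtx" (3x3 intrinsics, pixels), "position" and "rotation" of the camera in the world. Camera axes: x right, y down, z forward; pixel columns grow to the right and rows downward; lengths in m; the calibration is good to about 2 mm. A picture is of the moment at which its call begins. There is no depth.
- robot.finish_job(): hands the job in, once; it reports no verdict.
The state is a dict: "t": time; "joints": joint angles; "qd": joint speeds; "joint_torque": joint torques, N m; "ee_pos": TCP position; "orientation": TCP orientation; "contact_force": force on the tool from outside, world axes, zero at the start; "ft_torque": the same for the moment, N m; "opening": finger opening in m.
Only numpy, scipy, OpenCV 4.12 (cv2) and the standard library are available. Lean on these libraries where they do the work, as an engineer would, in place of code of your own. Each camera call takes 0.05 s, during which the arm holds its last target.

TASK

The filter has been rinsed over the drip dish; now set the pour-over stand for brewing. Slacken the clamp lever on top of the post, swing the dripper arm to the index mark that brings the dripper over the upright cup (not the upturned one), and clamp it there fully tight again. Leave the cups where they stand and leave the sugar jar and the timer beside the stand undisturbed.

Things in the scene. Friction and masses are not known exactly. Their poses are not given: they have to be found in the camera images.
- brew_stand: pour-over stand fixed on the worktop: wooden base board 235 x 235 mm, 18 mm thick, with an upright steel post. Origin on the post's axis at the board's underside, z up. The board runs from 50 mm behind the post (own -y) to 185 mm in front (own +y) and 117 mm to either side (own x). From the board up, the post carries the index plate, the arm's hub (top at 149 mm), a washer and the clamp lever
- index_zero (a point): the middle index line on the index plate, a fixed pale disc 100 mm across on the post, top 124 mm above the worktop; this point is 41 mm behind the axis. Three long engraved lines, 0.5 rad apart: middle for the drip dish, one for each cup. A pointer on the arm's tail, opposite the dripper, moves over them
- dripper_arm (a joint): angle of the swing arm about the post, rad, counter-clockwise from above; 0: arm along the stand's own +y, over the drip dish; +0.5 the mark of the near cup place (own -x side), -0.5 of the far one (own +x). Starts within +-0.25; no stop or detent at the marks, ends at +-0.85. Clamped it holds against 10 N at the grip; slack it moves with about 1 N at the grip and stays where it is left
- swing_grip (a point): middle of the round wooden grip at the arm's outer end: 19 mm thick, 55 mm long along the arm, 136 mm above the worktop, 210 mm from the post's axis; push it sideways to swing the arm
- dripper_spout (a point): lower mouth of the white cone dripper on the arm's ring, on the cone's axis, 130 mm from the post's axis, 88 mm above the worktop. The cone is 92 mm across its rim, which is 178 mm above the worktop; a flat bar 14 mm wide joins ring and hub at 132 to 140 mm height
- clamp_lever (a joint): angle of the clamp lever about the post, rad: 0 fully tight at its stop (its start), growing counter-clockwise from above (slacker) to 1.5, its other stop. The clamp bites below 0.75, free above. At 0 it points 160 degrees counter-clockwise from the stand's own +x (towards own -x and a little +y). 5 to 12 N near its end turns it; it stays where it is left
- lever_end (a point): point on the centreline of the clamp lever's black grip, 66 mm from the post's axis, 202 mm above the worktop, turning with the lever; the grip is a round bar 17 mm thick from 40 to 86 mm from the axis; push it sideways near this point
- mark_near (a point): centre of the steel cup plate (74 mm across, top 19 mm above the worktop) on the board at the near mark, 130 mm from the post's axis
- mark_far (a point): the same for the far mark
- cup_upright: striped cup the right way up, 49 mm high, bowl 60 mm across, handle to its own -y; origin on its underside, 12 mm from the bowl's centre towards the handle. It stands on one of the two cup plates, its handle away from the post; which plate changes
- cup_centre (a point): centre of the upright cup's bowl, at its underside
- cup_upturned: the same kind of cup turned mouth down, on the other cup plate; origin on its lower side, 12 mm from the bowl's centre towards the handle
- sugar_shaker: upright glass sugar jar with a steel pourer top, 68 mm across, 134 mm high, standing on the counter left of the stand; leave it alone
- brew_timer: small timer standing on its foot, 66 mm wide, 62 mm high, left of the stand; leave it alone
Things that resemble listed ones, but are neither listed nor needed, are in the scene too. What is shaped like the cup_upright but green or orange is not meant.

How it is judged:
On the way, in this order (a step that is already met when the one before it is completed fails the run):
1. the clamp lever is slackened (turned beyond 0.7 rad) (value of joint clamp_lever above 0.7 rad), for 0.1 s.
2. the arm stands at the mark over the upright cup (horizontal distance between dripper_spout and cup_centre below 0.013 m and (horizontal distance between dripper_spout and mark_near below 0.008 m or horizontal distance between dripper_spout and mark_far below 0.008 m)), for 0.2 s.
At the end, for the whole second after the job is handed in: the dripper's spout is within 8 mm (seen from above) of the mark's cup plate centre and within 13 mm of the upright cup's centre, the clamp lever is back within 0.12 rad of fully tight, and both cups stand within 10 mm of where they were (all of step 2 and value of joint clamp_lever below 0.12 rad and angle between cup_upright's own z axis and vertical below 0.1 rad and distance of each of cup_upright, cup_upturned from where it was at the start of the episode below 0.01 m); the robot touches nothing.
It fails at once if a cup is pushed more than 15 mm or tipped (distance of any of cup_upright, cup_upturned from where it was at the start of the episode above 0.015 m or angle between any of cup_upright, cup_upturned's own z axis and vertical above 0.35 rad).
It fails at once if the sugar jar or the timer is disturbed (moved more than 20 mm) (distance of any of sugar_shaker, brew_timer from where it was at the start of the episode above 0.02 m).
It also fails if it takes over 58 s, if anything falls off the work surface, if the arm or the gripper's body presses on something with over 40 N, if the wrist force passes 120 N, or if a joint passes its speed limit or range.

## Working session

There is one attempt and no reset: what is moved stays moved. The work goes in short steps, Python scripts to look and compute and a tool call to move; the robot and the scene stay as the last step left them, time stands still between calls to the robot, and variables do not carry over. Pictures are saved under pics/ and viewed, and the job is handed in when it is done.

Besides the shell and the picture viewer there is one more tool, called after "Emit:" as name(argument=value, ...) on one line, values as JSON. send_rows: Moves the arm, as the interface text tells. Its arguments: {"type":"object","properties":{"deltas":{"type":"array"},"newtons":{"type":"number"}},"required":["deltas"]}

```bash
mkdir -p pics; ls; python3 - <<'E'
from rig import robot, optics
import cv2
s=robot.state();print(s)
for n in("scene","top"):
    c=optics.read_camera(n);cv2.imwrite(f"pics/{n}0.png",c["img"][:,:,::-1]);print(n,c["mtx"],c["position"],c["rotation"])
E
```

```text
pics
{'t': 0.0, 'joints': array([-1.22169927e+00,  3.09002466e-01,  1.63521811e+00, -8.71483528e-06,
        1.19971577e+00, -6.97318988e-02]), 'qd': array([-7.49204733e-04, -5.23305942e-05,  1.67946922e-03,  5.46804584e-04,
       -1.02059096e-03,  1.96763615e-03]), 'joint_torque': array([ 1.40747707e-04, -4.15253556e+01, -2.76665461e+01, -9.21076207e-05,
        1.01770266e-02,  1.36881440e-05]), 'ee_pos': array([ 0.25384724, -0.57020478,  0.23003364]), 'orientation': array([-3.13925409e+00, -1.55203381e-04,  4.18831949e-01]), 'contact_force': array([-0.1522328 , -0.44381455,  0.31149821]), 'ft_torque': array([ 0.01435595, -0.03136805,  0.02570199]), 'opening': 0.08558656076010127}
scene [[383.58768783   0.         319.27542473]
 [  0.         383.58768783 203.36567216]
 [  0.           0.           1.        ]] [-0.09071379  0.39703068  0.52734993] [-2.01491542  0.00794475 -2.05960808]
top [[369.74671934   0.         316.07183954]
 [  0.         369.74671934 196.84094228]
 [  0.           0.           1.        ]] [0.51820562 0.05046694 1.17186762] [-3.04143208 -0.03308415 -1.54418053]
```

View pics/scene0.png

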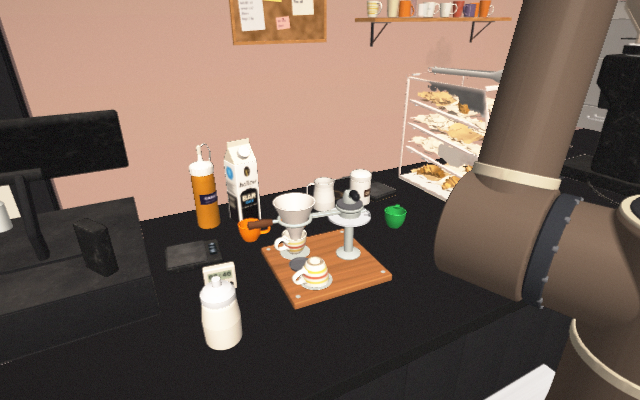

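View pics/top0.png

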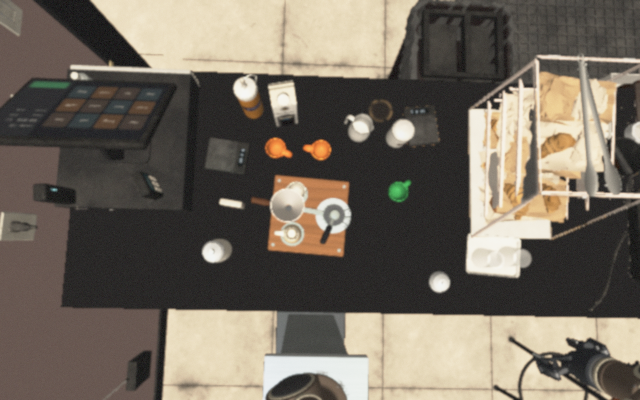

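```bash
python3 - <<'E'
import cv2
a=cv2.imread("pics/top0.png")[165:270,190:360];cv2.imwrite("pics/t1.png",cv2.resize(a,None,fx=4.7,fy=4.7,interpolation=2))
a=cv2.imread("pics/scene0.png")[160:350,190:420];cv2.imwrite("pics/s1.png",cv2.resize(a,None,fx=3.1,fy=3.1,interpolation=2))
E
```

```text
(no output)
```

View pics/t1.png

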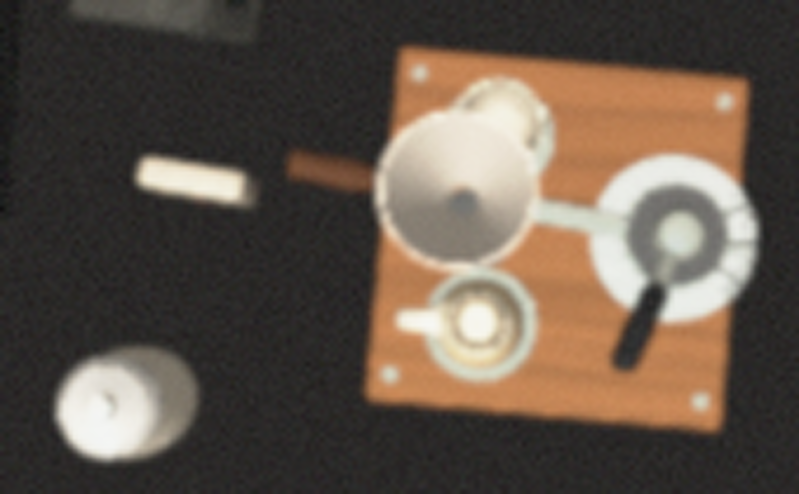

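View pics/s1.png

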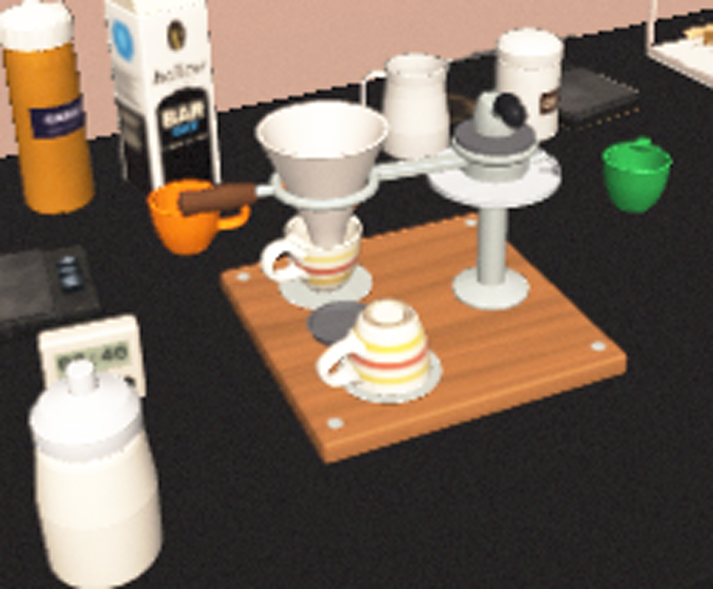

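```bash
cat > h.py <<'E'
import numpy as np, cv2
from scipy.spatial.transform import Rotation as R
from rig import robot, optics
def cast(c,uv,z):
    uv=np.atleast_2d(uv).astype(float)
    d=np.c_[uv,np.ones(len(uv))]@np.linalg.inv(c["mtx"]).T@R.from_euler("xyz",c["rotation"]).as_matrix().T
    p=np.array(c["position"]);return p+d*((z-p[2])/d[:,2])[:,None]
def proj(c,P):
    q=(np.atleast_2d(P)-c["position"])@R.from_euler("xyz",c["rotation"]).as_matrix()
    q=q@c["mtx"].T;return q[:,:2]/q[:,2:]
E
cat > m.py <<'E'
from h import *
for n in("top","scene"):
    c=optics.read_camera(n);im=c["img"];hsv=cv2.cvtColor(im,cv2.COLOR_RGB2HSV)
    m=((hsv[...,0]<18)&(hsv[...,1]>90)&(hsv[...,2]>90)).astype(np.uint8)
    box=(255,165,360,265) if n=="top" else (255,225,395,305)
    k=np.zeros_like(m);k[box[1]:box[3],box[0]:box[2]]=1;m&=k
    m=cv2.morphologyEx(m,cv2.MORPH_OPEN,np.ones((3,3)))
    cs,_=cv2.findContours(m,0,1);h=cv2.convexHull(np.vstack([x for x in cs if cv2.contourArea(x)>50]))
    ap=cv2.approxPolyDP(h,5,True)[:,0];print(n,"hull",ap.tolist());print(cast(c,ap,.018)[:,:2].round(4))
    if n=="top":
        print("rect",cv2.boxPoints(cv2.minAreaRect(h)))
        print(cast(c,cv2.boxPoints(cv2.minAreaRect(h)),.018).round(4))
    g=cv2.cvtColor(im,cv2.COLOR_RGB2GRAY)
E
python3 m.py
```

```text
top hull [[349, 183], [342, 256], [267, 248], [275, 175]]
[[ 0.6823 -0.0875]
 [ 0.4536 -0.0698]
 [ 0.4723  0.1624]
 [ 0.7004  0.1464]]
rect [[266.63937 249.96721]
 [273.541   174.04918]
 [349.90982 180.9918 ]
 [343.0082  256.90985]]
[[ 0.4663  0.1633  0.018 ]
 [ 0.7032  0.1511  0.018 ]
 [ 0.6887 -0.0903  0.018 ]
 [ 0.4509 -0.073   0.018 ]]
scene hull [[391, 279], [292, 304], [261, 251], [255, 225], [339, 230]]
[[ 0.4418 -0.0587]
 [ 0.4704  0.1648]
 [ 0.6852  0.1511]
 [ 0.8194  0.1193]
 [ 0.6831 -0.0701]]
```

```bash
cat > m2.py <<'E'
from h import *
c=optics.read_camera("top");im=c["img"];hsv=cv2.cvtColor(im,cv2.COLOR_RGB2HSV).astype(int)
dots=[]
# predicted screw positions from enlarged crop
for u,v in [(419,73),(725,101),(389,373),(700,401)]:
    u,v=190+u/4.7,165+v/4.7
    y,x=np.mgrid[int(v)-4:int(v)+5,int(u)-4:int(u)+5]
    w=np.clip(110-hsv[y,x,1],0,None)*1.0*(hsv[y,x,2]>120)
    dots.append([(w*x).sum()/w.sum(),(w*y).sum()/w.sum()])
D=cast(c,dots,.018)[:,:2];print(np.round(dots,1).tolist(),D.round(4).tolist())
fl,fr,nl,nr=D
ctr=D.mean(0)
ydir=((fl-fr)+(nl-nr));xdir=((fl-nl)+(fr-nr))
print("sides",np.linalg.norm(fl-fr),np.linalg.norm(fl-nl))
a1=np.arctan2(-ydir[0],ydir[1]);a2=np.arctan2(xdir[1],xdir[0]);yaw=(a1+a2)/2
print("yaw",a1,a2)
Rz=np.array([[np.cos(yaw),-np.sin(yaw)],[np.sin(yaw),np.cos(yaw)]])
o=ctr-Rz@[0,.0675];print("origin from dots",o)
# disc: pale low sat pixels, z .124
m=((hsv[...,1]<60)&(hsv[...,2]>150)).astype(np.uint8);k=np.zeros_like(m);k[195:236,314:354]=1;m&=k
cs,_=cv2.findContours(m,0,1);h=cv2.convexHull(np.vstack([x for x in cs if cv2.contourArea(x)>10]))[:,0]
P=cast(c,h,.124)[:,:2].astype(np.float32);print("disc",cv2.minEnclosingCircle(P), cv2.fitEllipse(P))
# dripper rim
m=((hsv[...,2]>120)&(hsv[...,1]<60)).astype(np.uint8);k=np.zeros_like(m);k[186:224,266:306]=1
# lever grip black on disc/board
o2=o
for n in("top","scene"):
    c=optics.read_camera(n);im=np.ascontiguousarray(c["img"][:,:,::-1])
    def mk(P,col):
        for u,v in proj(c,P):cv2.circle(big,(int(((u-x0)+.5)*f),int(((v-y0)+.5)*f)),3,col,-1)
    x0,y0,x1,y1=(190,165,360,270) if n=="top" else (190,160,420,350);f=4 if n=="top" else 3
    big=cv2.resize(im[y0:y1,x0:x1],None,fx=f,fy=f,interpolation=2)
    T=lambda x,y,z:np.r_[o+Rz@[x,y],z]
    mk([T(x,y,.018) for x in(-.117,.117) for y in(-.05,.185)],(255,0,0))
    mk([T(.05*np.cos(t),.05*np.sin(t),.124) for t in np.linspace(0,6.28,20)],(0,0,255))
    mk([T(r*np.cos(2.7925),r*np.sin(2.7925),.202) for r in(.04,.066,.086)],(0,255,0))
    for s in(.5,-.5):mk([T(-.13*np.sin(s)+.037*np.cos(t),.13*np.cos(s)+.037*np.sin(t),.019) for t in np.linspace(0,6.28,20)],(255,0,255))
    cv2.imwrite(f"pics/ov_{n}.png",big)
np.savez("stand.npz",o=o,yaw=yaw)
E
python3 m2.py
```

```text
[[278.8, 180.1], [343.8, 186.2], [272.5, 244.2], [338.6, 249.9]] [[0.6846, 0.1339], [0.6715, -0.0711], [0.4844, 0.146], [0.4719, -0.0587]]
sides 0.20538631506500285 0.20060698969216595
yaw -0.06229604570537536 -0.06123668734078396
origin from dots [ 0.5739205  -0.02986887]
disc ((0.5739478468894958, -0.02709284797310829), 0.05311591550707817) ((0.5737526416778564, -0.028825130313634872), (0.09925607591867447, 0.10367275029420853), 163.89700317382812)
```

View pics/ov_top.png

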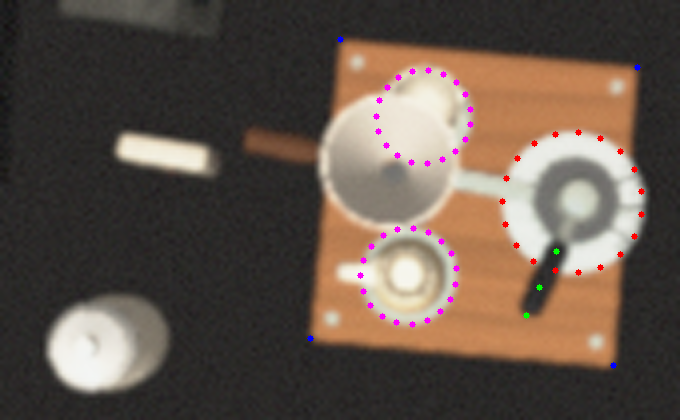

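View pics/ov_scene.png

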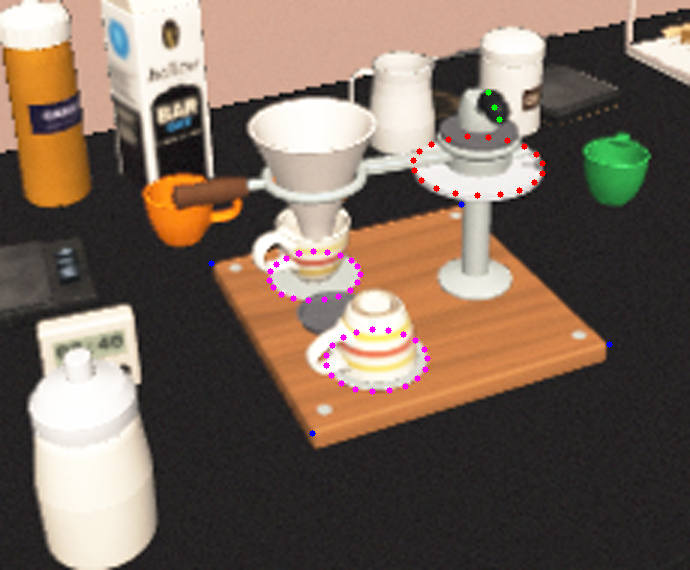

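```bash
cat >> h.py <<'E'
def plan(targets,cur=None):
    """targets: list of (x,y,z,yaw_deg) tool down -> rows relative to current pose"""
    s=robot.state();p0=s["ee_pos"];R0=R.from_euler("xyz",s["orientation"])
    if cur is not None:p0=np.array(cur[:3]);R0=R.from_euler("xyz",[np.pi,0,np.radians(cur[3])])
    for x,y,z,w in targets:
        Rt=R.from_euler("xyz",[np.pi,0,np.radians(w)])
        a=np.degrees((R0.inv()*Rt).as_rotvec());d=R0.inv().apply(np.array([x,y,z])-p0)*100
        print(a.round(1).tolist(),d.round(2).tolist())
st=np.load("stand.npz");O=np.array([.574,-.0295]);YAW=float(st["yaw"])
def pol(r,own_deg):
    a=np.radians(own_deg)+YAW;return O+r*np.array([np.cos(a),np.sin(a)])
E
python3 - <<'E'
from h import *
x,y=pol(.066,160);print(x,y,np.degrees(YAW))
plan([(.29,-.33,.33,10),(x,y,.27,160+np.degrees(YAW)-180)],cur=(.254,-.571,.231,24))
E
```

```text
0.5134919407948995 -0.0031414194002777965 -3.5389521176306014
[0.0, -0.0, 14.0] [13.09, -20.55, -9.9]
[-0.0, -0.0, 47.5] [46.8, -41.32, -3.9]
```

Emit:
send_rows(deltas=[0, 0, 3, 2, -3, -3, 0.6, 0, 0, 6, 5, -8, -6, 0.65, 0, 0, 10, 9, -14, -9, 0.65, 0, 0, 14, 13, -20.5, -9.9, 0.65, 0, 0, 14, 13, -20.5, -9.9, 0.65, 0, 0, 14, 13, -20.5, -9.9, 0.65, 0, 0, 20, 17, -23, -9.5, 0.65, 0, 0, 25, 21, -25.5, -9, 0.65, 0, 0, 30, 25, -28, -8.5, 0.65, 0, 0, 35, 29, -30.5, -8, 0.65, 0, 0, 40, 33, -33, -7, 0.65, 0, 0, 44, 37, -35, -6, 0.65, 0, 0, 47.5, 41, -38, -5, 0.65, 0, 0, 47.5, 44, -39.7, -4.5, 0.65, 0, 0, 47.5, 46.8, -41.3, -3.9, 0.65, 0, 0, 47.5, 46.8, -41.3, -3.9, 0.65, 0, 0, 47.5, 46.8, -41.3, -3.9, 0.65, 0, 0, 47.5, 46.8, -41.3, -3.9, 0.65])

```text
t: 2.15
ee_pos: [0.5135, -0.0042, 0.2702]
orientation: [3.141, 0.0, -0.411]
contact_force: [-0.2, 0.0, -0.3]
opening: 0.0298
```

```bash
cat > look.py <<'E'
import sys
from h import *
tag=sys.argv[1]
for n in("top","scene"):
    c=optics.read_camera(n);im=c["img"][:,:,::-1]
    x0,y0,x1,y1=(210,165,370,270) if n=="top" else (210,130,420,310);f=4 if n=="top" else 3
    cv2.imwrite(f"pics/{tag}_{n}.png",cv2.resize(im[y0:y1,x0:x1],None,fx=f,fy=f,interpolation=2))
E
python3 look.py a
python3 - <<'E'
from h import *
s=robot.state();print(s["t"],s["ee_pos"],s["orientation"],s["opening"],s["contact_force"])
x,y=pol(.066,160)
plan([(x,y,.191,160+np.degrees(YAW)-180)])
E
```

```text
2.25 [ 0.51344265 -0.00447061  0.27055226] [ 3.14138353e+00 -4.59812548e-04 -4.11787584e-01] 0.029789629015308162 [0.55862645 0.67443669 1.05717015]
[0.0, -0.0, -0.1] [-0.05, -0.13, 7.96]
```

View pics/a_top.png

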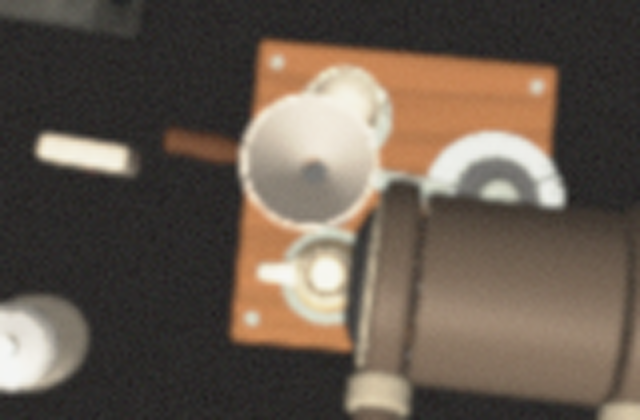

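View pics/a_scene.png

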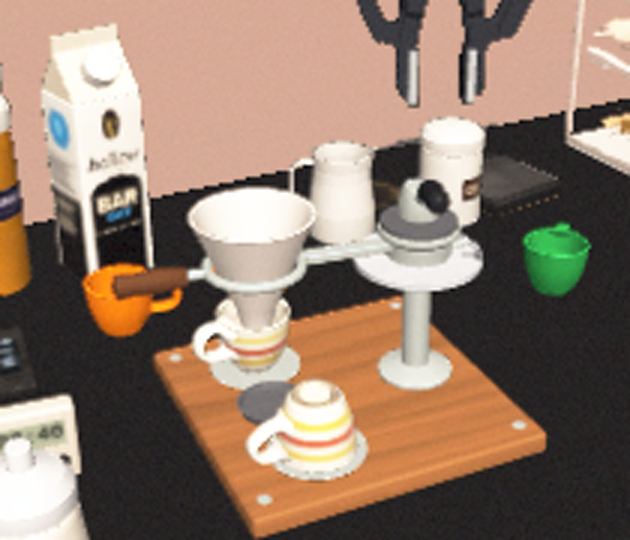

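Emit:
send_rows(deltas=[0, 0, 0, 0, -0.1, 2, 0.65, 0, 0, 0, 0, -0.1, 4, 0.65, 0, 0, 0, 0, -0.1, 5.5, 0.65, 0, 0, 0, 0, -0.1, 6.5, 0.65, 0, 0, 0, 0, -0.1, 7.4, 0.65, 0, 0, 0, 0, -0.1, 8, 0.65, 0, 0, 0, 0, -0.1, 8, 0.65])

```text
t: 2.95
ee_pos: [0.5137, -0.0027, 0.1897]
orientation: [3.141, 0.001, -0.411]
contact_force: [-0.9, 0.3, 0.8]
opening: 0.0301
```

```bash
python3 look.py b
python3 - <<'E'
from h import *
s=robot.state();print(s["t"],s["ee_pos"],s["orientation"],s["opening"],s["contact_force"])
D=np.degrees
for th in np.r_[0.2:1.41:.2]:
    x,y=pol(.066,160+D(th));plan([(x,y,.191,160+D(th)+D(YAW)-180)])
E
```

```text
3.05 [ 0.51453137 -0.0025639   0.19071367] [-3.14135936e+00 -7.55591075e-04 -4.10361760e-01] 0.02978703292806509 [-0.00337515  0.19718995 -0.24946767]
[-0.0, -0.0, -11.4] [0.06, 1.41, -0.03]
[-0.0, -0.0, -22.9] [0.45, 2.66, -0.03]
[0.0, -0.0, -34.4] [1.08, 3.82, -0.03]
[0.0, -0.0, -45.8] [1.93, 4.83, -0.03]
[0.0, -0.0, -57.3] [2.96, 5.65, -0.03]
[0.0, -0.0, -68.7] [4.13, 6.25, -0.03]
[0.0, -0.0, -80.2] [5.4, 6.6, -0.03]
```

View pics/b_scene.png

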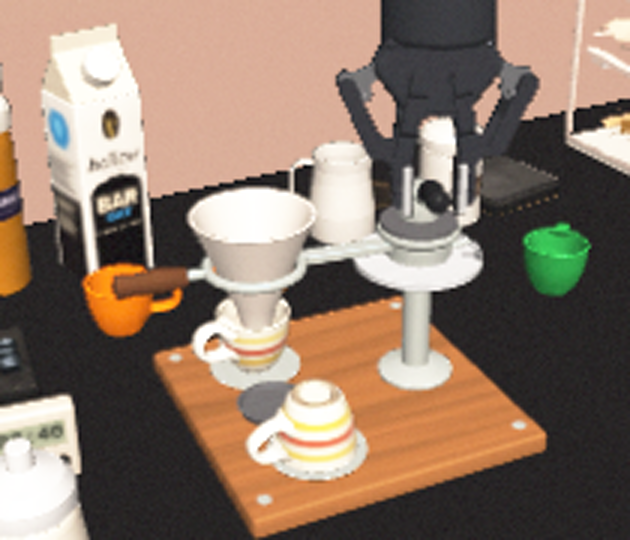

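Emit:
send_rows(deltas=[0, 0, -5.7, 0, 0.75, 0, 0.65, 0, 0, -11.4, 0.06, 1.4, 0, 0.65, 0, 0, -17, 0.2, 2.05, 0, 0.65, 0, 0, -23, 0.45, 2.65, 0, 0.65, 0, 0, -28.6, 0.75, 3.25, 0, 0.65, 0, 0, -34.4, 1.1, 3.8, 0, 0.65, 0, 0, -40, 1.5, 4.35, 0, 0.65, 0, 0, -45.8, 1.95, 4.8, 0, 0.65, 0, 0, -51.5, 2.45, 5.25, 0, 0.65, 0, 0, -57.3, 2.95, 5.65, 0, 0.65, 0, 0, -63, 3.55, 5.95, 0, 0.65, 0, 0, -68.7, 4.1, 6.25, 0, 0.65, 0, 0, -68.7, 4.1, 6.25, 0, 0.65, 0, 0, -68.7, 4.1, 6.25, 0, 0.65])

```text
t: 4.45
ee_pos: [0.526, -0.0757, 0.1905]
orientation: [-3.14, 0.001, 0.787]
contact_force: [-4.5, 1.6, 2.2]
opening: 0.03
```

```bash
python3 look.py c
python3 - <<'E'
from h import *
s=robot.state();print(s["t"],s["ee_pos"],s["orientation"],s["opening"],s["contact_force"])
E
```

```text
4.55 [ 0.52608557 -0.07560737  0.1903925 ] [-3.14003372e+00  5.02679859e-04  7.87645172e-01] 0.029728534089887727 [-4.13600536  3.10079247  2.9430459 ]
```

View pics/c_scene.png

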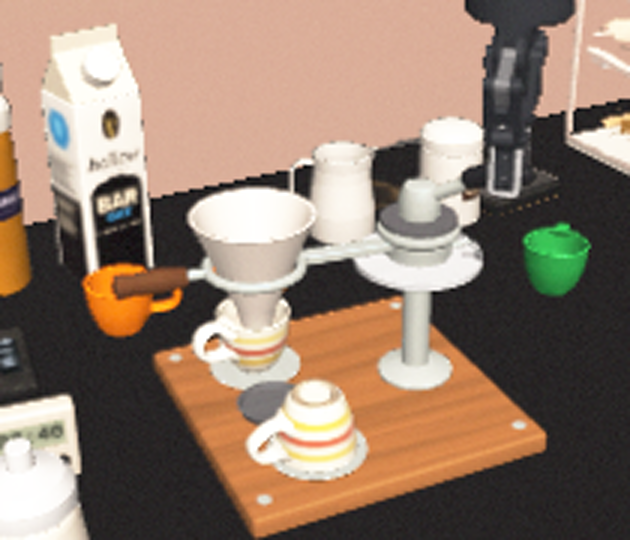

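Emit:
send_rows(deltas=[0, 0, 0, 0, 0, -2, 0.65, 0, 0, 0, 0, 0, -5, 0.65, 0, 0, 0, 0, 0, -9, 0.65, 0, 0, 0, 0, 0, -10, 0.5, 0, 0, 0, 0, 0, -10, 0.5])

```text
t: 5.05
ee_pos: [0.5295, -0.0768, 0.2934]
orientation: [3.134, -0.004, 0.788]
contact_force: [-0.3, -0.4, -1.4]
opening: 0.0429
```

```bash
cat > arm.py <<'E'
from h import *
c=optics.read_camera("top");im=c["img"];hsv=cv2.cvtColor(im,cv2.COLOR_RGB2HSV).astype(int)
k=np.zeros(im.shape[:2],bool);k[165:225,235:268]=1
m=k&(hsv[...,1]>90)&((hsv[...,0]<15)|(hsv[...,0]>170))&(hsv[...,2]>45)
v,u=np.nonzero(m);print(len(u),u.min(),u.max(),v.min(),v.max())
P=cast(c,np.c_[u,v],.136)[:,:2]
q=P-O;print("r",np.percentile(np.linalg.norm(q,axis=1),[2,50,98]))
g=q.mean(0);print("arm angle",np.arctan2(g[1],g[0])-np.pi/2-YAW)
# dripper rim (outer pale ellipse)
E
python3 arm.py
python3 - <<'E'
from h import *
s=robot.state();print(s["t"],s["ee_pos"],s["orientation"])
E
```

```text
120 251 267 196 205
r [0.18770984 0.20980421 0.23277844]
arm angle -0.09659169464158102
5.1 [ 0.5279232  -0.07644316  0.29104086] [ 3.13814107e+00 -1.83686350e-03  7.88483204e-01]
```

```bash
python3 - <<'E'
from h import *
D=np.degrees
x,y=pol(.213,90+D(-.097));w=90+D(-.097)+D(YAW);print(x,y,w)
plan([(x,y,.27,w),(x,y,.12,w)])
E
```

```text
0.6076753445314274 0.18082111441956955 80.90335726960042
[0.2, -0.0, -35.7] [23.87, -12.49, 2.1]
[0.2, -0.0, -35.7] [23.84, -12.54, 17.1]
```

Emit:
send_rows(deltas=[0, 0, -5, 2, -1, 0, 0.6, 0, 0, -10, 5.5, -3, 0, 0.6, 0, 0, -15, 9, -5, 0, 0.6, 0, 0, -20, 12.5, -7, 0, 0.6, 0, 0, -25, 16, -9, 0.5, 0.6, 0, 0, -30, 19, -10.5, 1, 0.6, 0, 0, -35.7, 22, -12, 1.5, 0.6, 0, 0, -35.7, 23.9, -12.5, 2.1, 0.6, 0, 0, -35.7, 23.9, -12.5, 2.1, 0.6, 0, 0, -35.7, 23.9, -12.5, 2.1, 0.6])

```text
t: 6.1
ee_pos: [0.6054, 0.1812, 0.2667]
orientation: [-3.138, 0.002, 1.412]
contact_force: [-0.2, -1.1, -0.4]
opening: 0.0339
```

```bash
python3 look.py d; python3 - <<'E'
from h import *
D=np.degrees
s=robot.state();print(s["t"],s["ee_pos"],s["orientation"],s["opening"])
x,y=pol(.213,90+D(-.097));w=90+D(-.097)+D(YAW)
plan([(x,y,.12,w)])
E
```

```text
6.2 [0.60591915 0.18046537 0.26822604] [-3.14007651e+00  1.20143626e-03  1.41099569e+00] 0.03407281959538924
[-0.1, 0.1, -0.1] [0.08, 0.19, 14.82]
```

View pics/d_scene.png

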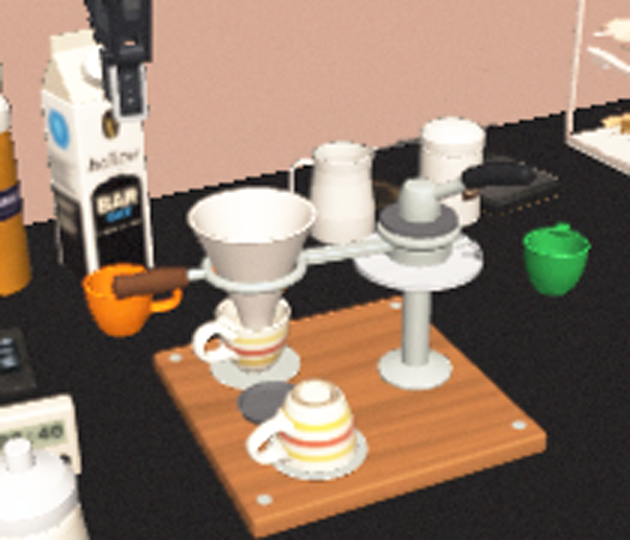

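View pics/d_top.png

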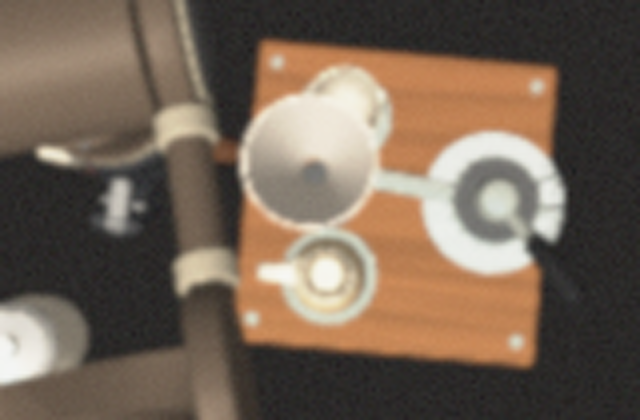

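Emit:
send_rows(deltas=[0, 0, 0, 0.1, 0.2, 3, 0.6, 0, 0, 0, 0.1, 0.2, 6, 0.6, 0, 0, 0, 0.1, 0.2, 9, 0.6, 0, 0, 0, 0.1, 0.2, 11, 0.6, 0, 0, 0, 0.1, 0.2, 12.5, 0.6, 0, 0, 0, 0.1, 0.2, 13.8, 0.6, 0, 0, 0, 0.1, 0.2, 14.8, 0.6, 0, 0, 0, 0.1, 0.2, 14.8, 0.6])

```text
t: 7.0
ee_pos: [0.6079, 0.1818, 0.1201]
orientation: [-3.14, 0.001, 1.412]
contact_force: [-0.1, -0.4, -1.2]
opening: 0.0342
```

```bash
python3 look.py e; python3 - <<'E'
from h import *
D=np.degrees
s=robot.state();print(s["t"],s["ee_pos"],s["orientation"],s["opening"],s["contact_force"])
for th in(-.2,-.3,-.4,-.5,-.53):
    x,y=pol(.213,90+D(th));w=90+D(th)+D(YAW);plan([(x,y,.12,w)])
E
```

```text
7.1 [0.60923802 0.18226357 0.1218802 ] [ 3.14056157e+00 -4.17839436e-04  1.41181395e+00] 0.034139160959568184 [ 0.31310807  0.03600933 -0.33912901]
[0.1, -0.0, 5.9] [-0.28, 2.06, 0.19]
[0.1, -0.0, 11.6] [-0.6, 4.16, 0.19]
[0.1, -0.0, 17.3] [-1.14, 6.22, 0.19]
[0.1, -0.0, 23.1] [-1.87, 8.22, 0.2]
[0.1, -0.0, 24.8] [-2.13, 8.81, 0.2]
```

View pics/e_scene.png

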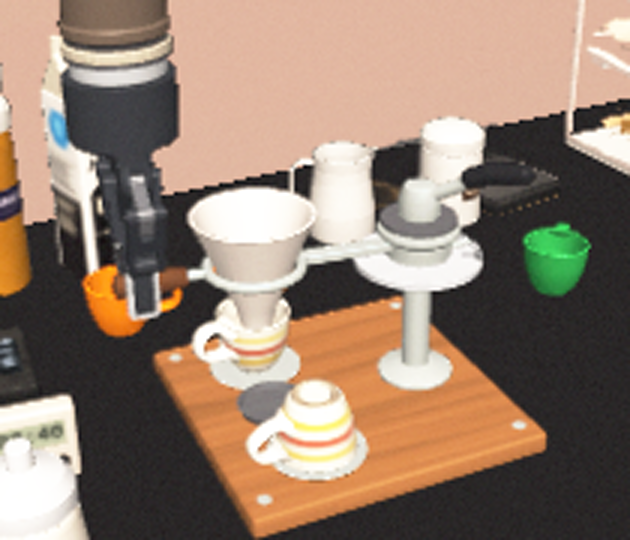

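Emit:
send_rows(deltas=[0, 0, 2, -0.1, 0.7, 0, 0.6, 0, 0, 4, -0.2, 1.4, 0, 0.6, 0, 0, 5.9, -0.3, 2.05, 0, 0.6, 0, 0, 8, -0.4, 2.8, 0, 0.6, 0, 0, 10, -0.5, 3.5, 0, 0.6, 0, 0, 11.6, -0.6, 4.15, 0, 0.6, 0, 0, 13.5, -0.75, 4.85, 0, 0.6, 0, 0, 15.5, -0.95, 5.55, 0, 0.6, 0, 0, 17.3, -1.15, 6.2, 0, 0.6, 0, 0, 19.2, -1.35, 6.9, 0, 0.6, 0, 0, 21.2, -1.6, 7.55, 0, 0.6, 0, 0, 23.1, -1.85, 8.2, 0, 0.6, 0, 0, 23.1, -1.85, 8.2, 0, 0.6, 0, 0, 23.1, -1.85, 8.2, 0, 0.6])

```text
t: 8.5
ee_pos: [0.6869, 0.1506, 0.1212]
orientation: [3.142, 0.0, 1.008]
contact_force: [-1.0, 0.3, -0.5]
opening: 0.0342
```

```bash
python3 look.py f; python3 - <<'E'
from h import *
D=np.degrees
s=robot.state();print(s["t"],s["ee_pos"],s["orientation"],s["opening"],s["contact_force"])
q=s["ee_pos"][:2]-O;print(np.linalg.norm(q),np.arctan2(q[1],q[0])-np.pi/2-YAW)
x,y=pol(.213,90+D(-.5));w=90+D(-.5)+D(YAW);plan([(x,y,.12,w)])
E
```

```text
8.6 [0.68653736 0.15093437 0.12117885] [-3.14144518e+00  2.13788045e-04  1.00886729e+00] 0.034194686336395594 [ 0.52567219 -0.003682    0.8545601 ]
0.2126528123591476 -0.4958993340060991
[-0.0, 0.0, -0.0] [0.03, 0.09, 0.12]
```

View pics/f_scene.png

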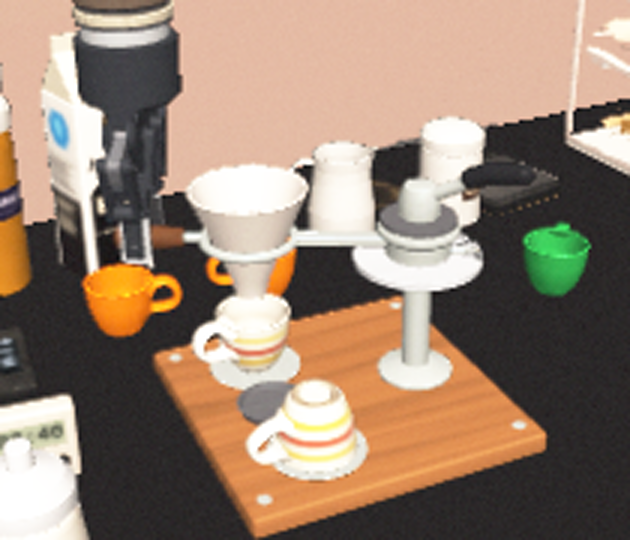

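View pics/f_top.png

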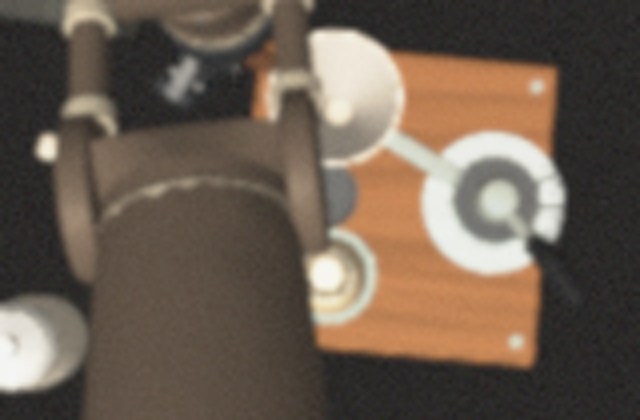

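Emit:
send_rows(newtons=20, deltas=[0, 0, 0, 0, 0.1, 0.1, 0.7, 0, 0, 0, 0, 0.1, 0.1, 0.76, 0, 0, 0, 0, 0.1, 0.1, 0.8, 0, 0, 0, 0, 0.1, 0.1, 0.8, 0, 0, 0, 0, 0.1, 0.1, 0.8, 0, 0, 0, 0, 0.1, 0.1, 0.8])

```text
t: 9.2
ee_pos: [0.6874, 0.1505, 0.1202]
orientation: [-3.141, 0.0, 1.009]
contact_force: [-1.0, -1.1, -0.7]
opening: 0.0174
```

```bash
python3 - <<'E'
from h import *
s=robot.state();print(s["t"],s["ee_pos"],s["orientation"],s["opening"],s["contact_force"])
q=s["ee_pos"][:2]-O;print(np.linalg.norm(q),np.arctan2(q[1],q[0])-np.pi/2-YAW)
E
```

```text
9.2 [0.68740485 0.15048072 0.12021494] [-3.14128830e+00  1.44127592e-04  1.00875538e+00] 0.017437836145998968 [-1.00025405 -1.06227964 -0.72008068]
0.21272921479143297 -0.500487991897036
```

Emit:
send_rows(deltas=[0, 0, 0, 0, 0, 0, 0.65, 0, 0, 0, 0, 0, 0, 0.6, 0, 0, 0, 0, 0, 0, 0.6, 0, 0, 0, 0, 0, 0, 0.6, 0, 0, 0, 0, 0, -2, 0.6, 0, 0, 0, 0, 0, -6, 0.6, 0, 0, 0, 0, 0, -10, 0.6, 0, 0, 0, 0, 0, -14, 0.6, 0, 0, 0, 0, 0, -17, 0.6, 0, 0, 0, 0, 0, -17, 0.6])

```text
t: 10.2
ee_pos: [0.691, 0.1509, 0.298]
orientation: [3.132, -0.008, 1.009]
contact_force: [0.6, -0.5, 0.7]
opening: 0.0339
```

```bash
python3 look.py g; python3 - <<'E'
from h import *
D=np.degrees
s=robot.state();print(s["t"],s["ee_pos"],s["orientation"],s["opening"])
for th in(1.1,):
    x,y=pol(.066,160+D(th));w=160+D(th)+D(YAW)-180;print(x,y,w);plan([(x,y,.29,w)])
E
```

```text
10.3 [0.68796698 0.15047827 0.29136522] [ 3.13993790e+00 -1.42655476e-03  1.00870343e+00] 0.03401010736899023
0.5230628179983322 -0.07146907778030123 39.486405346759966
[0.1, -0.1, 18.3] [-27.57, -2.12, 0.09]
```

View pics/g_scene.png

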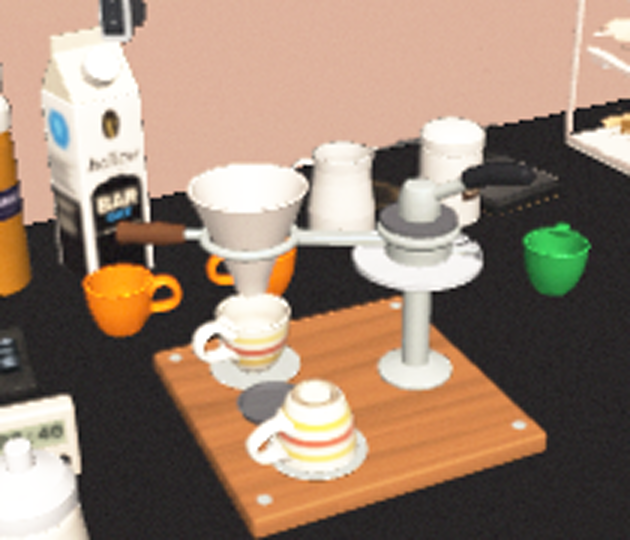

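View pics/g_top.png

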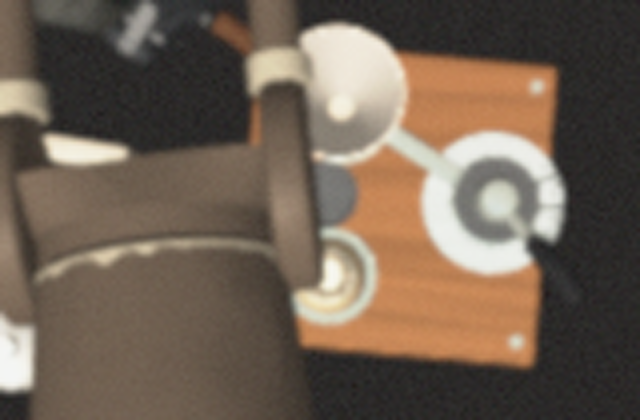

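Emit:
send_rows(deltas=[0, 0, 2, -2, 0, 0, 0.6, 0, 0, 4, -5, -0.3, 0, 0.6, 0, 0, 6, -8.5, -0.6, 0, 0.6, 0, 0, 9, -12, -0.9, 0, 0.6, 0, 0, 12, -15.5, -1.2, 0, 0.6, 0, 0, 14, -19, -1.5, 0, 0.6, 0, 0, 16, -22.5, -1.8, 0, 0.6, 0, 0, 18.3, -25.5, -2, 0, 0.6, 0, 0, 18.3, -27.6, -2.1, 0.1, 0.6, 0, 0, 18.3, -27.6, -2.1, 0.1, 0.6, 0, 0, 18.3, -27.6, -2.1, 0.1, 0.6])

```text
t: 11.4
ee_pos: [0.5219, -0.0717, 0.2875]
orientation: [-3.139, 0.001, 0.688]
contact_force: [0.7, -0.1, -0.5]
opening: 0.0343
```

```bash
cat > arm.py <<'E'
from h import *
c=optics.read_camera("top");im=c["img"];hsv=cv2.cvtColor(im,cv2.COLOR_RGB2HSV).astype(int)
T=lambda r,a,z:np.r_[pol(r,90+np.degrees(a)),z]
k=np.zeros(im.shape[:2],np.uint8)
u,v=proj(c,T(.218,-.5,.136))[0];cv2.circle(k,(int(u),int(v)),12,1,-1)
m=(k>0)&(hsv[...,1]>90)&((hsv[...,0]<15)|(hsv[...,0]>170))&(hsv[...,2]>45)
# drop board pixels: beyond board x edge own y>.187
P=cast(c,np.argwhere(m)[:,::-1],.136)[:,:2];q=P-O
rr=np.linalg.norm(q,axis=1);q=q[(rr>.19)];g=q.mean(0)
print(len(q),"grip angle",np.arctan2(g[1],g[0])-np.pi/2-YAW,"r",np.percentile(np.linalg.norm(q,axis=1),[2,50,98]))
big=cv2.resize(im[150:270,210:370,::-1],None,fx=4,fy=4,interpolation=2)
def mk(P,col):
    for u,v in proj(c,P):cv2.circle(big,(int((u-210+.5)*4),int((v-150+.5)*4)),2,col,-1)
def circ(r,a,z,rad,col):
    mk([T(r,a,z)+[rad*np.cos(t),rad*np.sin(t),0] for t in np.linspace(0,6.28,24)],col)
circ(.13,-.5,.178,.046,(0,0,255));circ(.13,-.5,.019,.037,(255,0,255));mk([T(r,-.5,.136) for r in(.1825,.21,.2375)],(0,255,0))
mk([T(.041,np.pi+a,.124) for a in(-.5,0,.5)],(255,0,0))
cv2.imwrite("pics/arm_%d.png"%int(robot.state()["t"]*10),big);print(robot.state()["t"])
# rim fit
k[:]=0;u,v=proj(c,T(.13,-.5,.178))[0];cv2.circle(k,(int(u),int(v)),24,1,-1)
m=((k>0)&(hsv[...,1]<45)&(hsv[...,2]>110)).astype(np.uint8)
m=cv2.morphologyEx(m,cv2.MORPH_OPEN,np.ones((5,5)))
h=cv2.convexHull(max(cv2.findContours(m,0,1)[0],key=cv2.contourArea))[:,0]
P=cast(c,h,.178)[:,:2].astype(np.float32);e=cv2.fitEllipse(P);g=np.array(e[0])-O
print("rim",e,"angle",np.arctan2(g[1],g[0])-np.pi/2-YAW,"r",np.hypot(*g))
E
python3 arm.py; python3 look.py h;ls pics|grep arm
python3 - <<'E'
from h import *
D=np.degrees
s=robot.state();print(s["t"],s["ee_pos"],s["orientation"],s["opening"])
for th in(1.1,):
    x,y=pol(.066,160+D(th));w=160+D(th)+D(YAW)-180;plan([(x,y,.191,w)])
E
```

```text
108 grip angle -0.48700063579611785 r [0.190851   0.21018138 0.23260021]
11.45
rim ((0.6369792819023132, 0.07954199612140656), (0.08425582200288773, 0.11400746554136276), 91.44767761230469) angle -0.4619964777105372 r 0.12592278136648621
arm_114.png
11.55 [ 0.52294929 -0.07105404  0.28853538] [-3.14045841e+00  3.15945215e-04  6.90333771e-01] 0.034348881152557756
[-0.1, 0.0, 0.1] [-0.01, 0.05, 9.75]
```

View pics/arm_114.png

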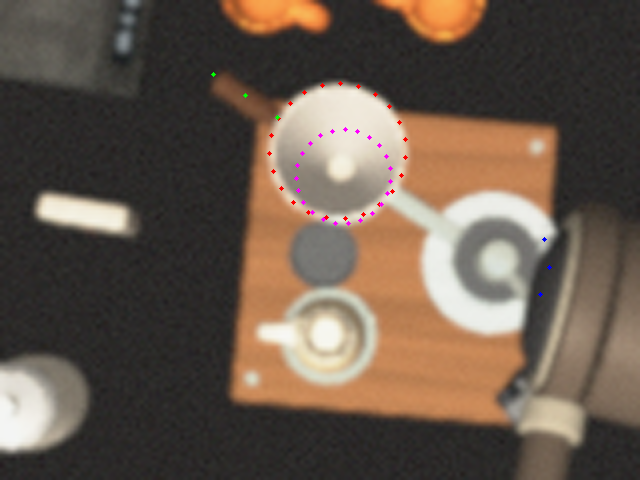

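View pics/h_scene.png

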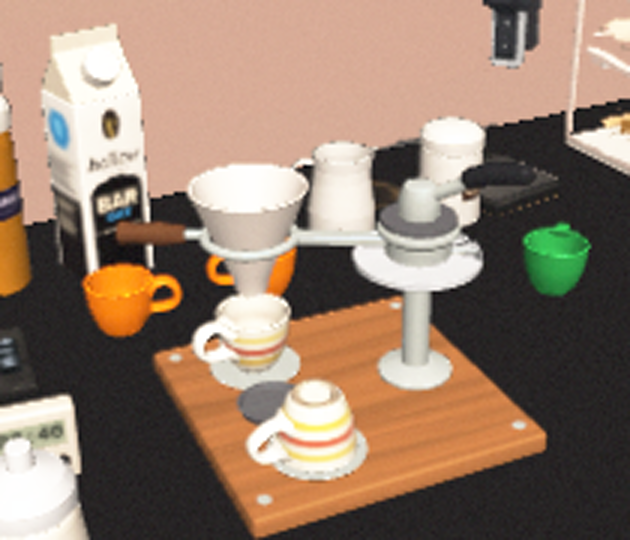

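Emit:
send_rows(deltas=[0, 0, 0, 0, 0, 2.5, 0.65, 0, 0, 0, 0, 0.05, 5, 0.65, 0, 0, 0, 0, 0.05, 7, 0.65, 0, 0, 0, 0, 0.05, 8.5, 0.65, 0, 0, 0, 0, 0.05, 9.3, 0.65, 0, 0, 0, 0, 0.05, 9.7, 0.65, 0, 0, 0, 0, 0.05, 9.7, 0.65, 0, 0, 0, 0, 0.05, 9.7, 0.7, 0, 0, 0, 0, 0.05, 9.7, 0.75, 0, 0, 0, 0, 0.05, 9.7, 0.75, 0, 0, 0, 0, 0.05, 9.7, 0.75])

```text
t: 12.65
ee_pos: [0.5233, -0.0724, 0.1928]
orientation: [3.141, -0.001, 0.689]
contact_force: [0.4, -0.6, -0.3]
opening: 0.0213
```

```bash
python3 look.py i
python3 - <<'E'
from h import *
D=np.degrees
s=robot.state();print(s["t"],s["ee_pos"],s["orientation"],s["opening"],s["contact_force"])
for th in np.r_[1.0:-.11:-.1]:
    x,y=pol(.066,160+D(th));w=160+D(th)+D(YAW)-180;plan([(x,y,.191,w)])
E
```

```text
12.75 [ 0.52314594 -0.07237217  0.19256245] [ 3.14120413e+00 -3.69444151e-04  6.89189167e-01] 0.02159278073168165 [0.3981689  0.03191604 0.60634511]
[0.0, -0.0, 5.7] [0.08, -0.73, 0.16]
[0.0, -0.0, 11.5] [0.18, -1.39, 0.16]
[0.0, -0.0, 17.2] [0.35, -2.03, 0.16]
[0.0, -0.0, 22.9] [0.57, -2.65, 0.16]
[0.0, -0.0, 28.6] [0.86, -3.24, 0.16]
[0.0, -0.0, 34.4] [1.2, -3.8, 0.16]
[0.0, -0.0, 40.1] [1.6, -4.33, 0.16]
[0.0, -0.0, 45.8] [2.05, -4.81, 0.16]
[0.0, -0.0, 51.6] [2.55, -5.24, 0.16]
[0.0, -0.0, 57.3] [3.09, -5.63, 0.16]
[0.0, -0.0, 63.0] [3.66, -5.96, 0.16]
[0.0, -0.0, 68.8] [4.26, -6.23, 0.16]
```

View pics/i_scene.png

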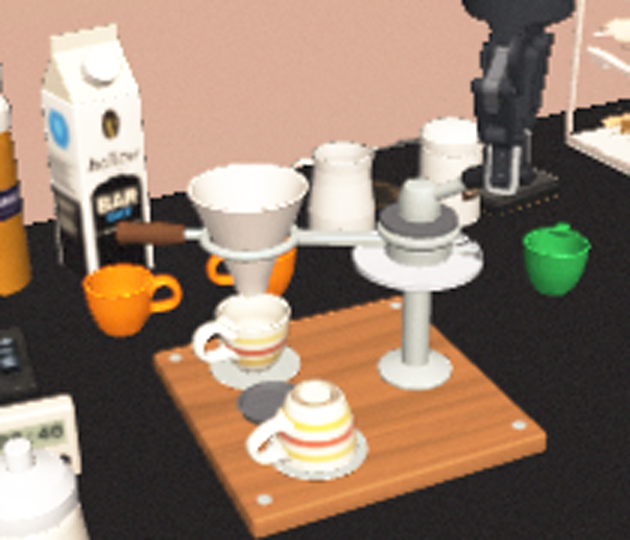

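Emit:
send_rows(deltas=[0, 0, 5.7, 0.1, -0.75, 0.1, 0.75, 0, 0, 11.5, 0.2, -1.4, 0.1, 0.75, 0, 0, 17.2, 0.35, -2.05, 0.1, 0.75, 0, 0, 23, 0.55, -2.65, 0.1, 0.75, 0, 0, 28.6, 0.85, -3.25, 0.1, 0.75, 0, 0, 34.4, 1.2, -3.8, 0.1, 0.75, 0, 0, 40, 1.6, -4.35, 0.1, 0.75, 0, 0, 45.8, 2.05, -4.8, 0.1, 0.75, 0, 0, 51.6, 2.55, -5.25, 0.1, 0.75, 0, 0, 57.3, 3.1, -5.65, 0.1, 0.75, 0, 0, 60, 3.4, -5.8, 0.1, 0.75, 0, 0, 60, 3.4, -5.8, 0.1, 0.75])

```text
t: 13.95
ee_pos: [0.5138, -0.0084, 0.1922]
orientation: [3.137, -0.005, -0.357]
contact_force: [1.8, -6.8, 1.1]
opening: 0.0214
```

```bash
python3 arm.py
python3 - <<'E'
from h import *
D=np.degrees
s=robot.state();print(s["t"],s["ee_pos"],s["orientation"],s["opening"],s["contact_force"])
q=s["ee_pos"][:2]-O;print("lev",np.arctan2(q[1],q[0])-YAW-np.radians(160))
for th in(0,-.05,-.1):
    x,y=pol(.066,160+D(th));w=160+D(th)+D(YAW)-180;plan([(x,y,.191,w)])
E
```

```text
109 grip angle -0.4889362376925297 r [0.19085628 0.21124541 0.23319367]
14.0
rim ((0.6370208859443665, 0.07966384291648865), (0.0847010463476181, 0.11369497328996658), 90.7611083984375) angle -0.4617988248506466 r 0.12604910418368176
14.0 [ 0.51383179 -0.00847269  0.19218221] [ 3.13755868 -0.00511489 -0.35639853] 0.021475518189466695 [ 1.38103017 -7.337915    0.83247901]
lev 0.07462482451388563
[0.2, -0.3, 3.1] [-0.22, -0.49, 0.12]
[0.2, -0.3, 6.0] [-0.19, -0.82, 0.11]
[0.2, -0.3, 8.8] [-0.15, -1.14, 0.11]
```

Emit:
send_rows(deltas=[0, 0, 2, 0, -0.3, 0, 0.75, 0, 0, 3, 0, -0.5, 0, 0.75, 0, 0, 4.5, 0, -0.65, 0, 0.75, 0, 0, 4.5, 0, -0.65, 0, 0.75, 0, 0, 4.5, 0, -0.65, 0, 0.75])

```text
t: 14.5
ee_pos: [0.5159, -0.0033, 0.1922]
orientation: [3.136, -0.006, -0.435]
contact_force: [1.0, -8.4, 0.8]
opening: 0.0212
```

```bash

python3 - <<'E'
from h import *
s=robot.state();print(s["t"],s["ee_pos"],s["orientation"],s["opening"],s["contact_force"])
q=s["ee_pos"][:2]-O;print("lev",np.arctan2(q[1],q[0])-YAW-np.radians(160))
E
```

```text
14.5 [ 0.51594491 -0.00330319  0.19218386] [ 3.13637746 -0.00577927 -0.43456642] 0.02115389307336434 [ 0.99948916 -8.42050382  0.7787915 ]
lev -0.013052876445650785
```

Lever is near its stop but not clearly on it (force still at turning level). Push a little further until the force rises.

Emit:
send_rows(deltas=[0, 0, 1, 0, -0.15, 0, 0.75, 0, 0, 2, 0, -0.3, 0, 0.75, 0, 0, 2, 0, -0.3, 0, 0.75])

```text
t: 14.8
ee_pos: [0.5163, -0.0033, 0.1921]
orientation: [3.13, -0.006, -0.468]
contact_force: [-0.9, -15.6, 2.2]
opening: 0.0213
```

```bash

python3 - <<'E'
from h import *
s=robot.state();print(s["t"],s["ee_pos"],s["orientation"],s["opening"],s["contact_force"])
q=s["ee_pos"][:2]-O;print("lev",np.arctan2(q[1],q[0])-YAW-np.radians(160))
E
```

```text
14.8 [ 0.51629288 -0.00327735  0.19209753] [ 3.13020325 -0.00632595 -0.46794666] 0.02125622284527791 [ -0.87128509 -15.5745025    2.24859622]
lev -0.01568240648596264
```

Emit:
send_rows(deltas=[0, 0, -1, 0, 0.25, 0, 0.72, 0, 0, -2, 0, 0.45, 0, 0.65, 0, 0, -2, 0, 0.45, 0, 0.6, 0, 0, -2, 0, 0.45, 0, 0.6, 0, 0, -2, 0, 0.45, -2, 0.6, 0, 0, -2, 0, 0.45, -5, 0.6, 0, 0, -2, 0, 0.45, -9, 0.6, 0, 0, -2, 0, 0.45, -12, 0.6])

```text
t: 15.6
ee_pos: [0.5142, -0.0006, 0.3134]
orientation: [-3.141, -0.001, -0.436]
contact_force: [0.6, -0.5, -0.4]
opening: 0.0339
```

```bash
python3 - <<'E'
from h import *
s=robot.state();print(s["t"],s["ee_pos"],s["orientation"],s["opening"],s["contact_force"])
plan([(.30,-.30,.33,-10)])
E
```

```text
15.6 [ 0.51423688 -0.00059631  0.31337051] [-3.14066805e+00 -1.28726548e-03 -4.35941516e-01] 0.033893630230992414 [ 0.58545461 -0.48964528 -0.38079094]
[-0.0, -0.1, -15.0] [-6.78, 36.19, -1.71]
```

Emit:
send_rows(deltas=[0, 0, -2, -1, 3, -1, 0.6, 0, 0, -4, -1.5, 7, -1.5, 0.6, 0, 0, -6, -2, 11, -1.7, 0.6, 0, 0, -8, -3, 15, -1.7, 0.6, 0, 0, -10, -4, 19, -1.7, 0.6, 0, 0, -12, -5, 23, -1.7, 0.6, 0, 0, -15, -6, 27, -1.7, 0.6, 0, 0, -15, -6.5, 31, -1.7, 0.6, 0, 0, -15, -6.8, 34, -1.7, 0.6, 0, 0, -15, -6.8, 36, -1.7, 0.6, 0, 0, -15, -6.8, 36, -1.7, 0.6, 0, 0, -15, -6.8, 36, -1.7, 0.6])

```text
t: 16.8
ee_pos: [0.3002, -0.2982, 0.3281]
orientation: [-3.14, 0.0, -0.175]
contact_force: [0.1, -0.1, -0.0]
opening: 0.0345
```

```bash
python3 arm.py; python3 look.py z; cp pics/arm_16*.png pics/fin.png; ls pics | grep arm; python3 - <<'E'
from h import *
# lever angle: dark pixels around expected grip, z .202
c=optics.read_camera("top");im=c["img"].astype(int);k=np.zeros(im.shape[:2],np.uint8)
def T(r,a,z):return np.r_[pol(r,a),z]
for r in(.055,.07,.08):
    u,v=proj(c,T(r,160,.202))[0];cv2.circle(k,(int(round(u)),int(round(v))),7,1,-1)
m=(k>0)&(im.max(2)<75);q=cast(c,np.argwhere(m)[:,::-1],.202)[:,:2]-O
g=q.mean(0);print(len(q),"lever",np.arctan2(g[1],g[0])-YAW-np.radians(160),np.hypot(*g))
E
```

```text
108 grip angle -0.48802817666206577 r [0.190851   0.21018138 0.23260021]
16.85
rim ((0.6369423270225525, 0.07972694933414459), (0.08429506421089172, 0.1138877123594284), 91.27816772460938) angle -0.4610088585261911 r 0.12606451916323536
arm_114.png
arm_140.png
arm_168.png
68 lever 0.012833229394707324 0.061000280676774654
```

View pics/fin.png

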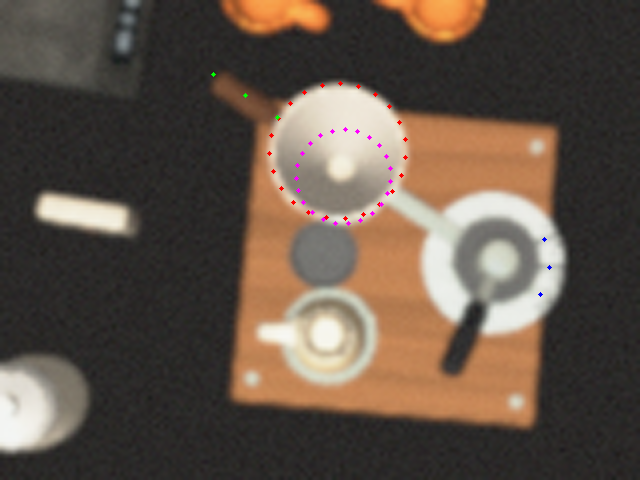

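View pics/z_scene.png

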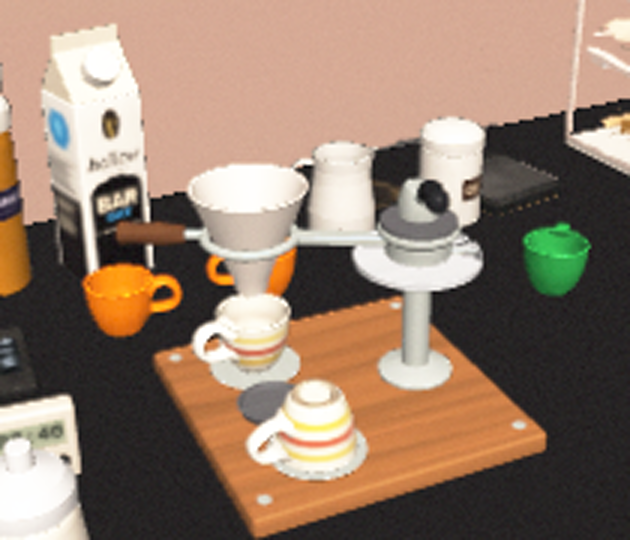

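```bash
python3 - <<'E'
from h import *
c=optics.read_camera("top");im=c["img"][195:240,310:360,::-1]
cv2.imwrite("pics/idx.png",cv2.resize(im,None,fx=12,fy=12,interpolation=2))
T=lambda r,a,z:np.r_[pol(r,90+np.degrees(a)),z]
for a in(-.5,0,.5):print(a,((proj(c,[T(.03,a+np.pi,.124),T(.048,a+np.pi,.124)])-[310,195]+.5)*12).round().tolist())
E
```

```text
-0.5 [[382.0, 317.0], [445.0, 359.0]]
0 [[402.0, 258.0], [478.0, 264.0]]
0.5 [[392.0, 196.0], [461.0, 166.0]]
```

View pics/idx.png

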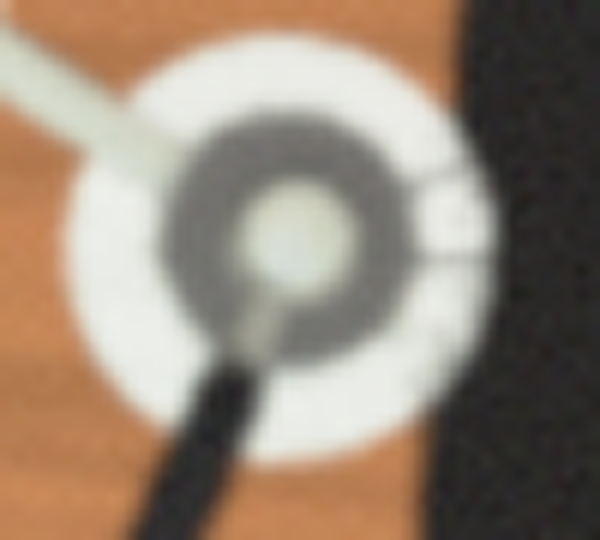

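```bash
python3 - <<'E'
from h import *
c=optics.read_camera("scene")
m=pol(.13,90-np.degrees(.5));print("mark",m,"plate px",(proj(c,np.r_[m,.019])-[210,130])*3)
print("cup rim centre",cast(c,[210+253/3,130+312/3],.068))
im=np.ascontiguousarray(cv2.resize(c["img"][195:275,265:325,::-1],None,fx=7,fy=7,interpolation=2))
for r,z,col in((.03,.068,(255,0,0)),(.037,.019,(255,0,255)),(.046,.178,(0,0,255))):
    for t in np.linspace(0,6.28,30):
        u,v=proj(c,np.r_[m+r*np.array([np.cos(t),np.sin(t)]),z])[0];cv2.circle(im,(int((u-265+.5)*7),int((v-195+.5)*7)),2,col,-1)
cv2.imwrite("pics/cup.png",im)
E
```

```text
mark [0.64324865 0.08052102] plate px [[252.78328851 363.88758417]]
cup rim centre [[0.64182501 0.07904854 0.068     ]]
```

View pics/cup.png

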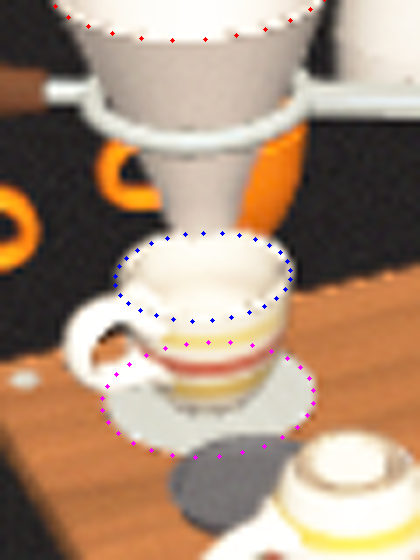

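All three circles (plate, cup rim, dripper rim) line up on the far mark, so I am handing in.

```bash
python3 -c "
from rig import robot
print(robot.finish_job(),robot.state()['t'])"
```

```text
the job is handed in; nothing more can be done
the job is handed in; nothing more can be done
```

I slackened the clamp lever to about 1.1 rad and swung the dripper arm to the far mark (-0.5 rad), where the upright cup stands. I then turned the lever back until the push force rose to about 16 N with no further movement, backed off clear of the stand, and handed the job in at about 17 s.

**Dripper position:** Drawn onto the last pictures, the far-mark circles for the cup plate, the upright cup's rim and the dripper's rim match what is there to about 1–2 mm. The pointer covers the far index line.

**Lever:** it reads about 0.01 rad from fully tight.

**Cups, sugar jar and timer:** they look unmoved in the pictures.

**Readings that disagreed:** the arm angle measured from the grip came out at -0.488 rad, about 2 mm at the spout. A rough rim-ellipse fit gave -0.46 rad, about 5 mm. Its colour mask gave a clearly stretched ellipse, so I trusted it less. Both are within the 8 mm limit.

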